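# Lock the control box with the blade key

### The job

The lid of the grey control box is held by two slotted quarter-turn fasteners, and one of them is still open (its slot lies across the box instead of along it). Take the flat-handled blade key from the wooden stand, seat its blade in the open fastener's slot and gently turn it clockwise, seen from above, fully home against its stop; then put the key back upright in the stand, all the way down. Turn the fastener with the key only, never press or twist the key hard, and leave the other things on the bench where they are.

Things in the scene. Friction and masses are not known exactly. Their poses are not given: they have to be found in the camera images.
- control_box: Fixed grey steel box lying on the bench, lid up: 114 (x) x 204 (y, its long side) x 60 mm high; two short cable glands stick out of its +x side. Origin: centre of its underside; the lid's top is 60 mm above it.
- open_seat: Fixed round flange (48 mm across, 3 mm thick) on the lid, 65 mm from the lid's centre toward one end (either end), with the still open fastener on it. Origin: centre of the flange's underside, on the lid's top; x along the box's short side, y along its long side, z up. More than 30 N between the key and the fastener or flange counts as forcing; the robot itself must not touch them.
- fastener_nominal (a point): Point on the flange's axis, 14 mm above its origin, level with the top of the open fastener: a slotted steel disc 26 mm across. Slot: right across it, 6 mm wide, edges barely broken, 8 mm deep. The fastener floats: its true centre lies up to 3 mm off this point in the flange's x and up to 6 mm off in y, either way, unmeasured; it stays there by friction until pushed sideways by more than about 6 N.
- fastener_floor (a point): Point on the flange's axis, 6 mm above its origin, level with the floor of the slot. The fastener sits on a spring: pressed down it yields, about 3 N to start and then 2.5 N per mm, 3 mm at most; then it is solid.
- fastener (a joint): Angle of the open fastener, rad: at 0 its slot lies along the flange's x (across the box); it grows clockwise seen from above to a hard stop at 1.571, fully home, where the slot lies along the box's long side. Starts at 0 to 0.3. Dry friction of about 0.06 N m; it stays where it is left.
- home_seat: The same flange with the other fastener, already home (slot along the box's long side) and fixed, 65 mm from the lid's centre toward the other end. Origin as for open_seat.
- key_stand: Fixed wooden block 64 x 64 x 60 mm with a 20 mm square hole right through, its mouth bevelled 3 mm, in the middle of its top. Origin: centre of its underside; hole on the z axis, top 60 mm above the origin.
- key_grip (a point): Centre of the blade key's black flat handle: 30 mm (x) x 16 mm (y, grip across this) x 44 mm (z). The key is 102 mm long, 0.11 kg. Below the handle are a shoulder disc (26 mm across, 4 mm thick), a 12 mm round shank, and the blade. z points up along the key. At the start it hangs upright in the stand's hole, shoulder on the stand's top, this point 86 mm above the bench.
- key_tip (a point): Middle of the blade's lower edge, 80 mm below key_grip on the key's axis and 54 mm below the shoulder's underside. Same axes. The blade is 14 mm wide (along x), 4 mm thick (along y) and 13 mm high.
- bearing_ring: Loose steel bearing ring, 56 mm across, 22 mm high, lying on the bench; origin at its underside. Leave it alone.
- big_nut: Loose hexagon nut, 42 mm across, 19 mm high; origin at its underside. Leave it alone.
- tape_measure: Loose pocket tape measure, 37 x 73 x 64 mm, standing on its base; origin at its underside. Leave it alone.
- key: The blade key described at key_grip (all of it). Origin: at key_tip.
There are look-alikes about, which are no part of the job. Leave any blue or purple look-alike of the key alone.

How it is judged (in metres and radians):
On the way, in this order (a step that is already met when the one before it is completed fails the run):
1. the key's blade is seated in the open fastener's slot, before the fastener has turned (z of key_tip in the frame of open_seat between -0.001 and 0.0102 m and horizontal distance between key_tip and open_seat below 0.014 m and value of joint fastener below 0.6 rad), for 0.1 s.
2. the fastener is turned fully home with the key still in its slot (value of joint fastener above 1.46 rad and z of key_tip in the frame of open_seat below 0.012 m and horizontal distance between key_tip and open_seat below 0.014 m), for 0.1 s.
At the end, for the whole second after the job is handed in: The fastener is home (within 0.11 rad of its stop), and the released key is at rest upright (within 0.12 rad) in the stand's hole, fully down (shoulder within 4 mm of the stand's top, blade within 9 mm of the hole's axis) (value of joint fastener above 1.46 rad and horizontal distance between key_tip and key_stand below 0.009 m and z of key_tip in the frame of key_stand below 0.01 m and angle between key_tip's own z axis and vertical below 0.12 rad and linear speed of key below 0.02 m/s and contact force between the fingers and anything else below 0.3 N); the robot touches nothing.
It fails at once if the key is forced against the fastener or its flange (over 30 N) (contact force between key and open_seat above 30 N).
It fails at once if the key is pressed on the other fastener or on the box (over 30 N) (contact force between key and home_seat above 30 N or contact force between key and control_box above 30 N).
It fails at once if the robot touches the open fastener itself (contact force between any of the fingers, the arm and open_seat above 1 N).
It fails at once if a bystander is moved by more than 15 mm (distance of any of bearing_ring, big_nut, tape_measure from where it was at the start of the episode above 0.015 m).
It also fails if it takes over 67 s, if anything falls off the work surface, if the arm or the gripper's body presses on something with over 40 N, if the wrist force passes 120 N, or if a joint passes its speed limit or range.

### The arm

A 6-joint arm with a two-finger parallel gripper is mounted at the origin on the work surface; the furniture and walls round the work are solid. World frame = base frame: x ahead of the robot, y to its left, z up, the work surface at z = 0. Lengths are in mm, angles in rad, forces in N, time in s.
With the tool pointing down it reaches from about 325 to 775 mm from the base axis. Payload 5.5 kg.
Tool frame: the origin (TCP) lies at the very end of the fingers, on their centre line; the grasp point (between the pads) lies 19 mm behind it; z points along the fingers, y is the line along which they close (so a half turn about z gives the same grasp; the last joint's range is limited). The gripper opens to 85 mm and grips with 20 to 120 N. Pads are 22 mm wide; open, the fingers measure 114 mm over their backs; the gripper's body (76 mm by 85 mm) begins 54 mm behind the grasp point. The pads swing forward as they close: fully open they stand 13 mm farther back than shut.
Start: joints at [1.2, 0.091, 1.231, -0, 1.82, -0.057], TCP at [185.21, 570.713, 231.275] pointing down, gripper open.
Joint ranges: [-2.87, 2.87], [-0.86, 2.18], [0.17, 2.46], [-1.51, 4.65], [0.06, 2.69], [-2.65, 2.65]. Speed limits (rad/s): [2.57, 2.57, 3.01, 3.14, 3.14, 3.14].

### API

Orientations are given as a 3x3 rotation matrix whose columns are the frame's x, y, z axes.
In Python, from plant import status, optics, order, boxes_of, silhouettes gives the robot as it stands. The module is installed in compiled form; this text tells all that it offers.
- The arm moves only by the tool play_rows, never from a script. Its argument "targets" is a list that holds one entry, the list of rows, each a list of 7 numbers: the turn, a rotation vector about the tool's x, y, z as a fraction of full scale, then the shift along the tool's x, y, z as a fraction of full scale, then the closure, from -1 (fully open) to 1 (shut). A call has 1 to 5 rows; each row shifts and turns the commanded pose from where the row before left it, along the tool's axes as they then stand; what a row does not reach is not made up. Full scale, the value 1, is 2 cm for a shift and pi/2 rad for a turn. A row lasts 1/12 s, in which the tool goes at most 41.7 mm and 7.16 degrees, less where a joint would pass 70% of its speed; a pose out of reach is approached as far as the arm can. A call with a number of a shift or a turn outside -1 to 1 is refused whole. A call with a gripper value outside its range is refused whole. The fingers move at their own pace and stop on an object; "grip_force" is the grip in N (left out, the last holds). Time passes only in rows, so rows that do not move let the fingers close. It gives the time, the measured TCP pose, the force, the opening and the grip force at its end, in the units of the state.
- status.sense(): the state, without advancing time (a new reading comes with each control period).
- optics.grab_frame(name): name is "scene" or "top" or "wrist"; returns a dict with "image" (400x640x3 uint8, red, green, blue), "z_map" (400x640 float32, mm along the optical axis (not along the pixel's ray), 0 where there is no reading), "K" (3x3 intrinsics, pixels), "origin" and "orientation" of the camera in the world. Camera axes: x right, y down, z forward; pixel columns grow to the right and rows downward; lengths in mm; the calibration is good to about 2 mm. A picture is of the moment at which its call begins.
- order.finish_job(): hands the job in; it is judged then, once.
Trained networks look in a picture, given as the dict that the camera call returned (one of the last four; its "shot" number tells which), for a name from the list of things; names that differ only in an ending like _2 or _b are one class to them, and where a whole thing is asked for, a point or a joint stands for the part that bears it (a point fixed in the world has none). Each returns a list of dicts, best first, with "score" (0 to 1); they miss things now and then, are a little off and sometimes report something else, mostly with a low value. They report only what shows in the picture. A call takes as long as a camera call. They do not tell look-alikes from the thing itself.
- boxes_of(label, picture): "xyz" ([x, y, z] in mm, in world coordinates, good to about 4 mm: the middle of the surface that is visible of it).
- silhouettes(label, picture): "mask" (400x640 bool, what is visible of it).
The state is a dict: "clock": time; "q": joint angles; "qd": joint speeds; "effort": joint torques, N m; "eef_pos": TCP position; "ee_rot": TCP orientation; "wrist_force": force on the tool from outside, world axes, zero at the start; "wrist_torque": the same for the moment, N m; "width": opening from 0.0 (shut) to 1.0 (fully open); "grasp_force": force on a finger pad.
Only numpy, scipy, OpenCV 4.12 (cv2) and the standard library are available. Lean on these libraries where they do the work, as an engineer would, in place of code of your own. Each camera call takes 0.05 s, during which the arm holds its last target. There are 200 camera calls.

## Working session

There is one attempt and no reset: what is moved stays moved. The work goes in short steps, Python scripts to look and compute and a tool call to move; the robot and the scene stay as the last step left them, time stands still between calls to the robot, and variables do not carry over. Pictures are saved under pics/ and viewed, at most 10 in all, crops included, and the job is handed in when it is done.

Besides the shell and the picture viewer there is one more tool, called after "Request:" as name(argument=value, ...) on one line, values as JSON. play_rows: Moves the arm, as the interface text tells. Its arguments: {"type":"object","properties":{"targets":{"type":"array"},"grip_force":{"type":"number"}},"required":["targets"]}

```bash
mkdir -p pics
cat > h.py <<'E'
import numpy as np, cv2
from plant import status, optics, order, boxes_of, silhouettes
def pts(f):
    z=f["z_map"]; K=np.array(f["K"]); v,u=np.mgrid[:z.shape[0],:z.shape[1]]
    c=np.stack([(u-K[0,2])/K[0,0]*z,(v-K[1,2])/K[1,1]*z,z],-1)
    return c@np.array(f["orientation"]).T+np.array(f["origin"])
def proj(f,p):
    c=np.array(f["orientation"]).T@(np.array(p)-np.array(f["origin"])); q=np.array(f["K"])@c; return q[:2]/q[2]
def save(n,im): cv2.imwrite("pics/"+n+".png",im[...,::-1])
E
python3 - <<'E'
from h import *
s=status.sense(); print({k:np.round(v,3).tolist() for k,v in s.items()})
for n in ["scene","top"]:
    f=optics.grab_frame(n); save(n,f["image"])
    print(n,np.round(f["origin"]),np.round(f["orientation"],2).tolist(),f["K"][0][0])
    for l in ["control_box","open_seat","home_seat","key_stand","key","key_grip","bearing_ring","big_nut","tape_measure"]:
        print(l,[(np.round(b["xyz"]).tolist(),round(b["score"],2),np.round(proj(f,b["xyz"])).tolist()) for b in boxes_of(l,f)])
E
```

```text
{'clock': 0.0, 'q': [1.2, 0.092, 1.232, -0.0, 1.82, -0.057], 'qd': [-0.002, -0.001, 0.001, 0.0, -0.0, -0.001], 'effort': [0.001, -45.874, -41.802, 0.0, 0.012, 0.0], 'eef_pos': [185.109, 570.419, 230.111], 'ee_rot': [[-0.951, 0.309, -0.001], [0.309, 0.951, -0.002], [0.0, -0.002, -1.0]], 'wrist_force': [-0.187, -0.384, -0.641], 'wrist_torque': [-0.012, -0.004, -0.04], 'grasp_force': 0.0, 'width': 1.0}
scene [ -64. -440.  793.] [[0.59, -0.59, 0.54], [-0.8, -0.44, 0.4], [-0.0, -0.68, -0.73]] 395.4523790678281
control_box [([433.0, -162.0, 60.0], 0.67, [349.0, 229.0])]
open_seat [([478.0, -226.0, 66.0], 0.75, [383.0, 228.0])]
home_seat [([433.0, -98.0, 65.0], 0.8, [327.0, 215.0])]
key_stand [([472.0, 86.0, 48.0], 0.96, [279.0, 178.0])]
key [([422.0, 2.0, 83.0], 0.62, [291.0, 195.0]), ([395.0, 78.0, 76.0], 0.58, [260.0, 189.0]), ([481.0, 96.0, 92.0], 0.52, [277.0, 163.0]), ([485.0, -224.0, 69.0], 0.45, [384.0, 225.0])]
key_grip [([421.0, 3.0, 78.0], 0.7, [290.0, 196.0]), ([399.0, 79.0, 75.0], 0.57, [261.0, 189.0]), ([481.0, 99.0, 92.0], 0.54, [276.0, 162.0])]
bearing_ring [([437.0, -368.0,
[... 343 characters left out ...]
3, 0.0], [-0.0, -0.07, -1.0]] 461.9608466569696
control_box [([461.0, -158.0, 66.0], 0.74, [360.0, 204.0])]
open_seat [([484.0, -221.0, 60.0], 0.65, [383.0, 196.0])]
home_seat [([438.0, -94.0, 60.0], 0.48, [335.0, 212.0])]
key_stand [([482.0, 96.0, 66.0], 0.89, [265.0, 194.0])]
key [([405.0, 83.0, 102.0], 0.66, [267.0, 222.0]), ([428.0, -1.0, 103.0], 0.61, [300.0, 214.0])]
key_grip [([489.0, 94.0, 63.0], 0.67, [266.0, 191.0]), ([406.0, 78.0, 105.0], 0.55, [269.0, 221.0]), ([493.0, 95.0, 112.0], 0.4, [263.0, 187.0])]
bearing_ring [([446.0, -373.0, 20.0], 0.73, [436.0, 212.0]), ([491.0, 99.0, 108.0], 0.17, [262.0, 189.0])]
big_nut []
tape_measure [([348.0, -254.0, 62.0], 0.76, [395.0, 247.0])]
```

Run:
```python
import cv2
a=cv2.imread("pics/scene.png"); b=cv2.imread("pics/top.png")
cv2.imwrite("pics/s1.png",cv2.resize(a[110:310,200:467],None,fx=3,fy=3,interpolation=cv2.INTER_CUBIC)[:600,:800])
cv2.imwrite("pics/t1.png",cv2.resize(b[140:290,220:460],None,fx=3.33,fy=3.33,interpolation=cv2.INTER_CUBIC)[:600,:800])
```

```text
(no output)
```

View pics/s1.png

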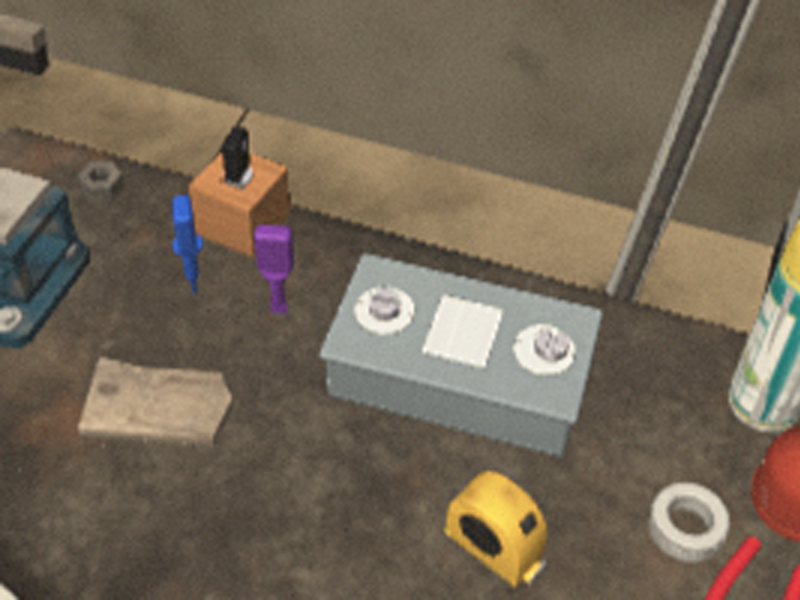

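View pics/t1.png

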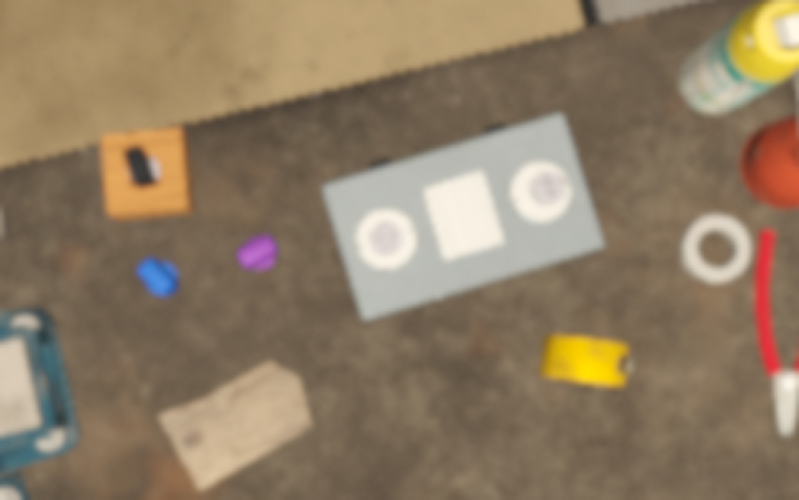

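Scene crop: the black-handled key stands in the wooden stand at scene px ≈(278,162). The blue look-alike is at (262,188), the purple one at (291,195). The box lid has two fasteners, at about (328,212) and (383,227). The black key in the stand fits the description. Next I'll measure yaws and the wrist camera mount.

Run:
```python
from h import *
for n in ["top","scene"]:
    f=optics.grab_frame(n); P=pts(f); im=f["image"].astype(int); 
    ok=f["z_map"]>0
    def rect(m,t):
        q=P[m][:,:2].astype(np.float32); print(n,t,len(q),[np.round(x,1) for x in cv2.minAreaRect(q)],"med",np.round(np.median(P[m],0),1))
    near=lambda c,r:(np.hypot(P[...,0]-c[0],P[...,1]-c[1])<r)&ok
    Z=P[...,2]
    rect(near((461,-158),140)&(Z>50)&(Z<75),"lid")
    rect(near((486,95),50)&(Z>52)&(Z<68),"standtop")
    rect(near((486,95),45)&(Z>95)&(Z<125),"keytop")
    d=near((486,95),45)&(Z>72)&(Z<125)&(im.sum(-1)<160); rect(d,"keydark")
    for l in ["bearing_ring","tape_measure"]:
        pass
    # gland positions / white flanges
    for c in [(484,-221),(438,-96)]:
        m=near(c,45)&(im.min(-1)>170)&(Z>50); rect(m,"flange")
f=optics.grab_frame("wrist"); s=status.sense(); R=np.array(s["ee_rot"])
print("cam in tool",np.round(R.T@(np.array(f["origin"])-s["eef_pos"]),1),np.round(R.T@np.array(f["orientation"]),3).tolist(),f["K"][0][0])
```

```text
top lid 3218 [array([ 424.6, -169.3]), array([192.3, 204.3]), np.float64(18.5)] med [ 460.2 -157.5   60.9]
top standtop 486 [array([490.8, 101. ]), array([64.2, 64.8]), np.float64(6.6)] med [488.8  97.1  60.4]
top keytop 75 [array([490.5, 100.7]), array([29.6, 16.3]), np.float64(20.0)] med [489.5 100.4 107.6]
top keydark 0 [array([0., 0.]), array([0., 0.]), np.float64(0.0)] med [nan nan nan]
top flange 766 [array([ 481.4, -213.2]), array([89.2, 73.1]), np.float64(18.9)] med [ 480.8 -215.6   61.6]
top flange 830 [array([ 439.2, -100.5]), array([88.8, 79.5]), np.float64(18.1)] med [439.1 -97.7  61.5]
scene lid 3305 [array([ 425.4, -169.2]), array([194.2, 204. ]), np.float64(18.4)] med [ 456.1 -163.6   61.8]
scene standtop 385 [array([488.2,  96.3]), array([76.9, 70.8]), np.float64(5.6)] med [481.8  90.6  61.1]
scene keytop 78 [array([491.9,  99.1]), array([29. , 15.5]), np.float64(20.4)] med [488.8  96.8 107.8]
scene keydark 113 [array([490.2,  97.5]), array([27.4, 15. ]), np.float64(14.0)] med [484.3  94.5  98.5]
scene flange 260 [array([ 479.1, -210.5]), array([48.9, 65.4]), np.float64(30.6)] med [ 479.  -218.5   64.7]
scene flange 233 [array([ 447. , -104.3]), array([50.4, 68.4]), np.float64(17.5)] med [ 438.5 -100.    64.6]
cam in tool [  68.2   -1.1 -143.4] [[-0.0, -0.962, -0.273], [1.0, -0.0, -0.001], [0.001, -0.273, 0.962]] 354.65125909687265
  return _methods._mean(a, axis=axis, dtype=dtype,
  ret = um.true_divide(
```

Request:
play_rows(targets=[[[0, 0, 0, -0.99, -0.8, 0, -1], [0, 0, 0, -0.99, -0.8, 0, -1], [0, 0, 0, -0.99, -0.8, 0, -1], [0, 0, 0, -0.99, -0.8, 0, -1], [0, 0, 0, -0.99, -0.8, 0, -1]]])

```text
clock: 1.57
eef_pos: [255.1, 463.0, 231.3]
ee_rot: [[-0.951, 0.308, 0.0], [0.308, 0.951, 0.0], [-0.0, 0.0, -1.0]]
wrist_force: [-0.1, -0.0, 0.8]
width: 0.999
grasp_force: 0.0
```

Request:
play_rows(targets=[[[0, 0, 0, -0.99, -0.8, 0, -1], [0, 0, 0, -0.99, -0.8, 0, -1], [0, 0, 0, -0.99, -0.8, 0, -1], [0, 0, 0, -0.99, -0.8, 0, -1], [0, 0, 0, -0.99, -0.8, 0, -1]]])

```text
clock: 1.98
eef_pos: [324.6, 356.3, 231.5]
ee_rot: [[-0.951, 0.309, 0.0], [0.309, 0.951, 0.0], [-0.0, 0.0, -1.0]]
wrist_force: [0.3, -0.4, -0.5]
width: 0.999
grasp_force: 0.0
```

Request:
play_rows(targets=[[[0, 0, 0, -0.99, -0.8, 0, -1], [0, 0, 0, -0.99, -0.8, 0, -1], [0, 0, 0, -0.99, -0.8, 0, -1], [0, 0, 0, -0.99, -0.8, 0, -1], [0, 0, 0, -0.99, -0.8, 0, -1]]])

```text
clock: 2.4
eef_pos: [394.1, 249.6, 231.5]
ee_rot: [[-0.951, 0.309, 0.0], [0.309, 0.951, 0.0], [-0.0, 0.0, -1.0]]
wrist_force: [1.2, 0.0, 0.3]
width: 1.0
grasp_force: 0.0
```

Request:
play_rows(targets=[[[0, 0, 0, -0.99, -0.8, 0, -1], [0, 0, 0, -0.99, -0.8, 0, -1], [0, 0, 0, -0.99, -0.8, 0, -1], [0, 0, 0, -0.99, -0.8, 0, -1], [0, 0, 0, -0.99, -0.8, 0, -1]]])

```text
clock: 2.82
eef_pos: [463.6, 142.9, 231.5]
ee_rot: [[-0.951, 0.309, 0.0], [0.309, 0.951, 0.0], [-0.0, 0.0, -1.0]]
wrist_force: [0.5, 0.2, 0.4]
width: 0.999
grasp_force: 0.0
```

Request:
play_rows(targets=[[[0, 0, 0, -0.99, -0.8, 0, -1], [0, 0, 0, -0.99, -0.8, 0, -1], [0, 0, -0.07, 0, 0, 0, -1], [0, 0, -0.07, 0, 0, 0, -1], [0, 0, -0.07, 0, 0, 0, -1]]])

```text
clock: 3.23
eef_pos: [491.1, 100.8, 231.2]
ee_rot: [[-1.0, -0.02, -0.0], [-0.02, 1.0, 0.0], [0.0, 0.0, -1.0]]
wrist_force: [0.6, -0.4, 0.0]
width: 1.006
grasp_force: 0.0
```

Request:
play_rows(targets=[[[0, 0, -0.07, 0, 0, 0, -1], [0, 0, -0.07, 0, 0, 0, -1], [0, 0, -0.07, 0, 0, 0, -1], [0, 0, 0, 0, 0, 0, -1], [0, 0, 0, 0, 0, 0, -1]]])

```text
clock: 3.65
eef_pos: [490.9, 101.4, 231.4]
ee_rot: [[-0.942, -0.336, 0.0], [-0.336, 0.942, 0.0], [-0.0, -0.0, -1.0]]
wrist_force: [0.9, -0.6, -0.4]
width: 1.003
grasp_force: 0.0
```

Run:
```python
from h import *
s=status.sense(); R=np.array(s["ee_rot"]); print(np.round(s["q"],3),np.round(s["eef_pos"],1),R.round(3).tolist(),s["clock"])
f=optics.grab_frame("wrist"); P=pts(f); save("w1",f["image"]); Z=P[...,2]; ok=f["z_map"]>0
near=ok&(np.hypot(P[...,0]-490,P[...,1]-100)<50)
for a,b,t in [(102,120,"keytop"),(56,64,"stand")]:
    m=near&(Z>a)&(Z<b); q=P[m][:,:2].astype(np.float32); print(t,[np.round(x,1) for x in cv2.minAreaRect(q)],np.round(P[m].mean(0),1),m.sum())
for l in ["key_stand","key","key_grip"]: print(l,[(np.round(b["xyz"]).tolist(),round(b["score"],2)) for b in boxes_of(l,f)])
```

```text
[ 0.136 -0.175  1.489 -0.     1.827 -1.778] [490.9 101.4 231.4] [[-0.942, -0.336, 0.0], [-0.336, 0.942, 0.0], [-0.0, -0.0, -1.0]] 3.65
keytop [array([490.5,  98.7]), array([29. , 15.9]), np.float64(19.8)] [489.9  98.6 107.9] 752
stand [array([491.2,  99. ]), array([64.4, 64. ]), np.float64(6.9)] [488.1  97.9  60.8] 3951
key_stand [([481.0, 100.0, 61.0], 0.92)]
key [([486.0, 99.0, 112.0], 0.75), ([458.0, 31.0, 18.0], 0.69), ([394.0, -12.0, 19.0], 0.58)]
key_grip [([462.0, 31.0, 18.0], 0.91), ([491.0, 97.0, 102.0], 0.66), ([396.0, -10.0, 23.0], 0.55)]
```

View pics/w1.png

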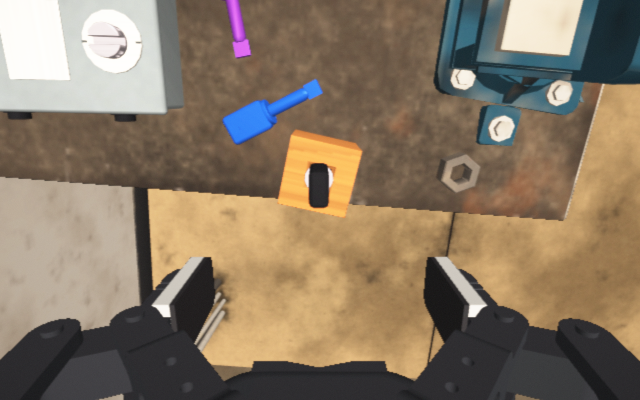

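The wrist view shows the stand at (320,175) with the black handle at (318,185). Key and stand agree with the other cameras: centre (490.8,99), key x at about 19.8°. Before going down I'll check the blue key's height at (265,115).

Run:
```python
from h import *
for n in ["wrist","top","scene"]:
    f=optics.grab_frame(n); P=pts(f); im=f["image"].astype(int)
    m=(im[...,2]>130)&(im[...,0]<70)&(im[...,1]<120)&(f["z_map"]>0)
    if m.sum(): print(n,m.sum(),np.round(np.percentile(P[m],[2,25,50,75,98],axis=0)).tolist())
    if n=="wrist": 
        c=f["image"][90:270,200:440]; save("w1c",cv2.resize(c,None,fx=3.3,fy=3.3,interpolation=cv2.INTER_CUBIC)[:600,:800])
```

```text
wrist 635 [[306.0, -3.0, 11.0], [432.0, 29.0, 17.0], [449.0, 41.0, 19.0], [466.0, 59.0, 21.0], [493.0, 178.0, 51.0]]
top 131 [[425.0, 1.0, 13.0], [445.0, 15.0, 17.0], [458.0, 30.0, 19.0], [477.0, 44.0, 22.0], [489.0, 62.0, 26.0]]
scene 242 [[417.0, -2.0, 10.0], [445.0, 12.0, 17.0], [461.0, 23.0, 19.0], [472.0, 41.0, 21.0], [488.0, 72.0, 26.0]]
```

View pics/w1c.png

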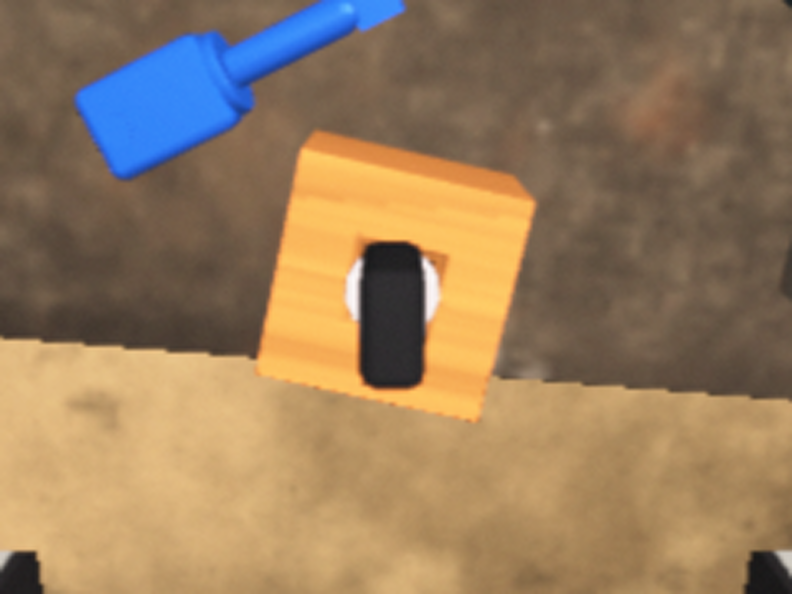

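Chosen: the black key at wrist px (318,185). The blue one lies flat at (265,115), 19 mm high and clear of the fingers. It and the purple one had toppled by themselves. I'm descending and gripping now.

Request:
play_rows(targets=[[[0, 0, 0, 0.055, -0.11, 1, -1], [0, 0, 0, 0, 0, 1, -1], [0, 0, 0, 0, 0, 1, -1], [0, 0, 0, 0, 0, 1, -1], [0, 0, 0, 0, 0, 1, -1]]])

```text
clock: 4.42
eef_pos: [490.6, 99.0, 130.4]
ee_rot: [[-0.941, -0.338, 0.0], [-0.338, 0.941, 0.0], [-0.0, -0.0, -1.0]]
wrist_force: [-0.0, 0.2, 0.2]
width: 0.999
grasp_force: 0.0
```

Request:
play_rows(targets=[[[0, 0, 0, 0, 0, 1, -1], [0, 0, 0, 0, 0, 1, -1], [0, 0, 0, 0, 0, 1, -1], [0, 0, 0, 0, 0, 0.07, -1], [0, 0, 0, 0, 0, 0, -1]]])

```text
clock: 4.83
eef_pos: [489.7, 98.9, 68.7]
ee_rot: [[-0.941, -0.339, -0.003], [-0.339, 0.941, -0.0], [0.003, 0.001, -1.0]]
wrist_force: [0.3, -0.0, 0.8]
width: 1.001
grasp_force: 0.0
```

Request:
play_rows(targets=[[[0, 0, 0, 0, 0, 0, 1], [0, 0, 0, 0, 0, 0, 1], [0, 0, 0, 0, 0, 0, 1], [0, 0, 0, 0, 0, 0, 1], [0, 0, 0, 0, 0, 0, 1]]], grip_force=60)

```text
clock: 5.25
eef_pos: [491.0, 99.1, 70.7]
ee_rot: [[-0.941, -0.339, 0.001], [-0.339, 0.941, 0.0], [-0.001, -0.0, -1.0]]
wrist_force: [0.5, -0.1, -1.0]
width: 0.299
grasp_force: 0.0
```

Request:
play_rows(targets=[[[0, 0, 0, 0, 0, 0, 1], [0, 0, 0, 0, 0, 0, 1], [0, 0, 0, 0, 0, 0, 1], [0, 0, 0, 0, 0, 0, 1], [0, 0, 0, 0, 0, 0, 1]]])

```text
clock: 5.67
eef_pos: [490.9, 99.1, 70.5]
ee_rot: [[-0.941, -0.339, 0.001], [-0.339, 0.941, 0.0], [-0.001, -0.0, -1.0]]
wrist_force: [-0.8, 0.3, 5.3]
width: 0.179
grasp_force: 59.0
```

Request:
play_rows(targets=[[[0, 0, 0, 0, 0, -0.5, 1], [0, 0, 0, 0, 0, -1, 1], [0, 0, 0, 0, 0, -1, 1], [0, 0, 0, 0, 0, -1, 1], [0, 0, 0, 0, 0, -1, 1]]])

```text
clock: 6.08
eef_pos: [490.1, 98.8, 160.4]
ee_rot: [[-0.941, -0.339, -0.001], [-0.339, 0.941, -0.0], [0.001, 0.0, -1.0]]
wrist_force: [0.6, 0.6, -0.3]
width: 0.179
grasp_force: 58.4
```

Request:
play_rows(targets=[[[0, 0, 0, 0, 0, -1, 1], [0, 0, 0, 0, 0, -1, 1], [0, 0, 0, 0, 0, -1, 1], [0, 0, 0, 0.39, -0.98, 0, 1], [0, 0, 0, 0.39, -0.98, 0, 1]]])

```text
clock: 6.5
eef_pos: [489.5, 57.0, 221.5]
ee_rot: [[-0.94, -0.341, 0.002], [-0.341, 0.94, 0.0], [-0.002, -0.001, -1.0]]
wrist_force: [0.4, -0.4, -1.0]
width: 0.181
grasp_force: 58.6
```

Request:
play_rows(targets=[[[0, 0, 0, 0.39, -0.98, 0, 1], [0, 0, 0, 0.39, -0.98, 0, 1], [0, 0, 0, 0.39, -0.98, 0, 1], [0, 0, 0, 0.39, -0.98, 0, 1], [0, 0, 0, 0.39, -0.98, 0, 1]]])

```text
clock: 6.92
eef_pos: [485.3, -49.6, 219.6]
ee_rot: [[-0.941, -0.339, -0.001], [-0.339, 0.941, -0.0], [0.001, 0.0, -1.0]]
wrist_force: [0.5, -0.5, -1.1]
width: 0.181
grasp_force: 58.6
```

Request:
play_rows(targets=[[[0, 0, 0, 0.39, -0.98, 0, 1], [0, 0, 0, 0.39, -0.98, 0, 1], [0, 0, 0, 0.39, -0.98, 0, 1], [0, 0, 0, 0.39, -0.98, 0, 1], [0, 0, 0, 0.39, -0.98, 0, 1]]])

```text
clock: 7.33
eef_pos: [481.8, -155.0, 219.6]
ee_rot: [[-0.941, -0.339, -0.001], [-0.339, 0.941, 0.0], [0.001, 0.001, -1.0]]
wrist_force: [0.2, 0.1, -1.8]
width: 0.182
grasp_force: 58.6
```

Request:
play_rows(targets=[[[0, 0, 0, 0.39, -0.98, 0, 1], [0, 0, 0, 0.39, -0.98, 0, 1], [0, 0, 0, 0.39, -0.98, 0, 1], [0, 0, 0, 0, 0, 0, 1], [0, 0, 0, 0, 0, 0, 1]]])

```text
clock: 7.75
eef_pos: [479.7, -217.9, 219.2]
ee_rot: [[-0.941, -0.337, -0.002], [-0.337, 0.941, 0.001], [0.001, 0.001, -1.0]]
wrist_force: [0.4, 0.4, -1.6]
width: 0.182
grasp_force: 58.7
```

Run:
```python
from h import *
s=status.sense(); R=np.array(s["ee_rot"]); print(np.round(s["q"],3),np.round(s["eef_pos"],1),R.round(3).tolist(),s["clock"],s["width"],np.round(s["wrist_force"],1))
f=optics.grab_frame("wrist"); np.save("w2.npy",f,allow_pickle=True); 
for l in ["open_seat","home_seat","control_box","fastener","key_tip"]: print(l,[(np.round(b["xyz"]).tolist(),round(b["score"],2),np.round(proj(f,b["xyz"])).tolist()) for b in boxes_of(l,f)])
save("w2",f["image"])
```

```text
[-0.491 -0.106  1.448  0.     1.801 -2.406] [ 479.7 -217.9  219.2] [[-0.941, -0.337, -0.002], [-0.337, 0.941, 0.001], [0.001, 0.001, -1.0]] 7.75 0.1817406161947201 [ 0.4  0.4 -1.6]
open_seat [([476.0, -217.0, 63.0], 0.94, [323.0, 178.0]), ([469.0, -218.0, 259.0], 0.69, [335.0, 287.0])]
home_seat [([444.0, -106.0, 65.0], 0.59, [457.0, 187.0])]
control_box [([458.0, -157.0, 63.0], 0.72, [395.0, 182.0]), ([474.0, -219.0, 258.0], 0.68, [328.0, 297.0]), ([483.0, -222.0, 72.0], 0.29, [314.0, 186.0])]
fastener [([483.0, -225.0, 72.0], 0.67, [312.0, 185.0])]
key_tip [([456.0, 26.0, 20.0], 0.93, [551.0, 229.0]), ([471.0, -219.0, 258.0], 0.92, [331.0, 290.0]), ([359.0, -37.0, 19.0], 0.72, [543.0, 117.0])]
```

View pics/w2.png

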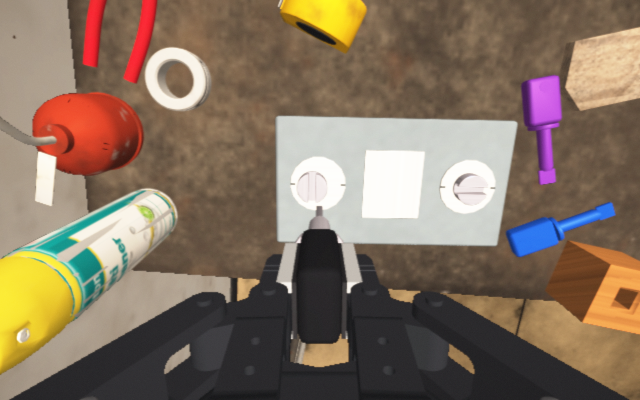

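Wrist view: the key hangs in the gripper with its tip at (319,208). The open fastener is at (312,186) with its slot across the box (near-vertical in the image). The home fastener is at (470,187), slot along the box. I'll rectify the open one at its top plane to measure centre and angle.

```bash
cat >> h.py <<'E'
def rectify(f,c,yaw,z,half=30,s=10):
    n=2*half*s; a=np.array([[-half,-half],[half,-half],[half,half],[-half,half]],float)
    ex=np.array([np.cos(yaw),np.sin(yaw)]); ey=np.array([-ex[1],ex[0]])
    w=[np.r_[np.array(c[:2])+p[0]*ex+p[1]*ey,z] for p in a]
    src=np.float32([proj(f,p) for p in w]); dst=np.float32([[0,n],[n,n],[n,0],[0,0]])  # x right, y up
    return cv2.warpPerspective(f["image"],cv2.getPerspectiveTransform(src,dst),(n,n),flags=cv2.INTER_CUBIC)
E
python3 - <<'E'
from h import *
f=optics.grab_frame("wrist"); P=pts(f); Z=P[...,2]; s=status.sense(); R=np.array(s["ee_rot"])
m=(f["z_map"]>0)&(Z>57)&(Z<63.0)&(np.hypot(P[...,0]-460,P[...,1]+158)<125)
r=cv2.minAreaRect(P[m][:,:2].astype(np.float32)); print("lid",[np.round(x,2) for x in r],"z",np.median(Z[m]))
# edge-robust: project onto box axes
for yaw in [np.radians(r[2]%90 if (r[2]%90)<45 else r[2]%90-90)]:
    print("yaw",np.degrees(yaw))
c=np.array(r[0]); ey=np.array([-np.sin(yaw),np.cos(yaw)]); seat=c-65*ey; print("seat",seat,"home",c+65*ey)
a=rectify(f,seat,yaw,63); b=rectify(f,seat,yaw,74)
save("rect",np.hstack([cv2.resize(a,(400,400)),cv2.resize(b,(400,400))]))
# disc top points
q=(f["z_map"]>0)&(Z>70)&(Z<78)&(np.hypot(P[...,0]-seat[0],P[...,1]-seat[1])<25)
d=P[q]; print("disc pts",q.sum(),"mean",d.mean(0),"minEnc",cv2.minEnclosingCircle(d[:,:2].astype(np.float32)))
# key in tool frame
T=(P-np.array(s["eef_pos"]))@R
k=(f["z_map"]>0)&(np.hypot(T[...,0],T[...,1])<25)&(T[...,2]>5)&(T[...,2]<75)
for a0,b0 in [(10,14),(15,25),(25,35),(35,45),(45,52),(52,58),(58,66)]:
    kk=k&(T[...,2]>a0)&(T[...,2]<b0)
    if kk.sum(): t=T[kk]; print(a0,b0,kk.sum(),"x",np.percentile(t[:,0],[5,50,95]).round(1),"y",np.percentile(t[:,1],[2,50,98]).round(1),"zmax",t[:,2].max().round(1))
E
```

```text
lid [array([ 461.84, -158.89]), array([114.15, 203.72]), np.float64(18.47)] z 60.89039645150248
yaw 18.47119903564453
seat [ 482.42950822 -220.54437216] home [441.2418785  -97.24157755]
disc pts 542 mean [ 484.347995   -224.62326374   74.51517415] minEnc ((484.839599609375, -224.5199432373047), 13.031639099121094)
10 14 1 x [11.8 11.8 11.8] y [-2.4 -2.4 -2.4] zmax 10.0
25 35 70 x [3.5 5.1 5.9] y [-6.3 -2.   2.7] zmax 34.7
35 45 124 x [2.3 5.  5.8] y [-7.4 -1.5  3.8] zmax 44.9
45 52 56 x [3.4 5.4 7. ] y [-6.5 -1.5  3. ] zmax 51.9
52 58 17 x [6.5 6.7 7. ] y [-3.3 -1.5 -0.3] zmax 58.0
58 66 13 x [6.6 6.8 7.1] y [-3.3 -2.1 -0.3] zmax 62.1
```

View pics/rect.png

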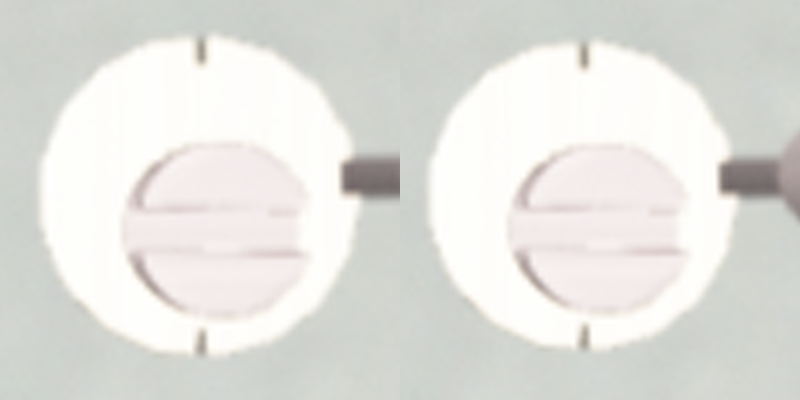

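Request:
play_rows(targets=[[[0, 0, 0.0165, 0, 0, 0, 1], [0, 0, 0, -0.08, -0.3, 0.5, 1], [0, 0, 0, 0, 0, 1, 1], [0, 0, 0, 0, 0, 1, 1], [0, 0, 0, 0, 0, 0.9, 1]]])

```text
clock: 8.52
eef_pos: [483.6, -222.4, 150.0]
ee_rot: [[-0.949, -0.316, -0.001], [-0.316, 0.949, 0.0], [0.0, 0.0, -1.0]]
wrist_force: [0.4, 0.3, -0.6]
width: 0.18
grasp_force: 58.8
```

Request:
play_rows(targets=[[[0, 0, 0, 0, 0, 0, 1], [0, 0, 0, 0, 0, 0, 1], [0, 0, 0, 0, 0, 0, 1]]])

```text
clock: 8.77
eef_pos: [484.0, -222.6, 152.8]
ee_rot: [[-0.949, -0.315, 0.001], [-0.315, 0.949, -0.001], [-0.001, -0.001, -1.0]]
wrist_force: [0.3, -0.6, -0.8]
width: 0.184
grasp_force: 58.7
```

```bash
cat > m.py <<'E'
from h import *
f=optics.grab_frame("wrist"); P=pts(f); Z=P[...,2]; s=status.sense(); R=np.array(s["ee_rot"]); e=np.array(s["eef_pos"])
print("q6",s["q"][5],"eef",e.round(2),"yaw x",np.degrees(np.arctan2(-R[1,0],-R[0,0])).round(2),"tilt",R[:2,2].round(4),"clk",s["clock"],"F",np.round(s["wrist_force"],1),"T",np.round(s["wrist_torque"],2))
T=(P-e)@R
k=(f["z_map"]>0)&(np.hypot(T[...,0],T[...,1])<25)
for a0,b0 in [(-25,-5),(25,30),(35,40),(40,45),(45,50),(52,56),(56,60),(60,66)]:
    kk=k&(T[...,2]>a0)&(T[...,2]<b0)
    if kk.sum()>3: t=T[kk]; print(a0,b0,kk.sum(),"x",np.percentile(t[:,0],[5,50,95]).round(1),"y",np.percentile(t[:,1],[2,50,98]).round(1),"zmax",t[:,2].max().round(1))
q=(f["z_map"]>0)&(Z>71.5)&(Z<77)&(np.hypot(P[...,0]-484,P[...,1]+224)<22)
d=P[q]; 
if q.sum()>20:
    c,r=cv2.minEnclosingCircle(d[:,:2].astype(np.float32)); print("disc",q.sum(),np.round(c,2),r,"tool",(R.T@(np.r_[c,74]-e)).round(2))
E
cat m.py > m2.py
cat >> m2.py <<'E'
yaw=np.radians(18.47); 
# view in tool-yaw frame centred at TCP xy, plane z=74; x right = -tool x (yaw), y up = tool y
y0=np.arctan2(-R[1,0],-R[0,0]); a=rectify(f,e[:2],y0,74,20,20); b=rectify(f,e[:2],y0,e[2]-64,20,20)
save("rect2",np.hstack([cv2.resize(a,(400,400),interpolation=cv2.INTER_AREA),cv2.resize(f["image"][120:260,250:390],(400,400),interpolation=cv2.INTER_CUBIC)]))
E
python3 m2.py
```

```text
q6 -2.386085548877715 eef [ 484.24 -222.76  153.41] yaw x 18.35 tilt [ 0.002  -0.0011] clk 8.8167 F [-0.4  0.7 -0.2] T [-0.01  0.    0.05]
-25 -5 2112 x [ 6.6 11.  15.1] y [-22.   -1.4  18.8] zmax -5.0
25 30 8 x [5.4 5.7 6. ] y [-4.2 -2.1 -0. ] zmax 29.9
35 40 57 x [3.  5.1 5.8] y [-6.7 -1.3  3.5] zmax 39.8
40 45 65 x [0.8 5.2 6.1] y [-7.3 -1.3  4.2] zmax 44.9
45 50 35 x [2.2 5.4 6.2] y [-7.2 -1.3  3.4] zmax 49.9
52 56 13 x [6.7 7.  7.3] y [-2.9 -1.3 -0.1] zmax 56.0
56 60 10 x [6.7 7.  7.3] y [-3.1 -1.6 -0.2] zmax 59.9
60 66 8 x [6.9 7.1 7.3] y [-3.  -1.6 -0.1] zmax 62.5
disc 775 [ 484.8  -224.55] 13.178153038024902 tool [ 0.15 -1.74 79.41]
```

View pics/rect2.png

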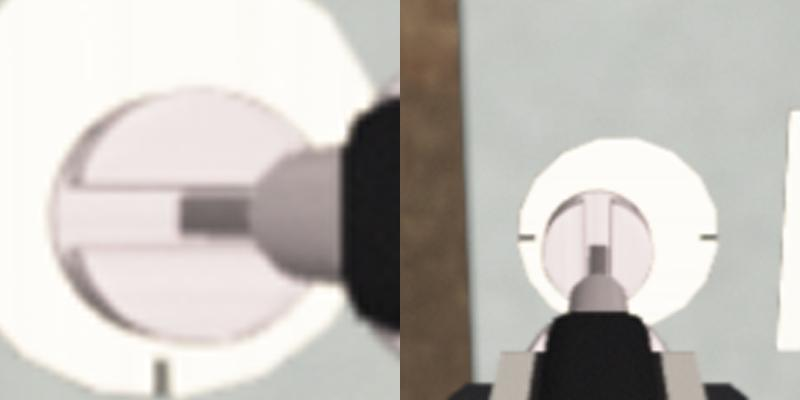

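The blade lines up with the slot: both centred at y ≈216 px in the rectified view, edges parallel, disc centre within 0.2 mm. Now I'll lower slowly and watch the force.

Request:
play_rows(targets=[[[0, 0, 0, 0, 0, 0.2, 1], [0, 0, 0, 0, 0, 0.2, 1], [0, 0, 0, 0, 0, 0.15, 1], [0, 0, 0, 0, 0, 0.1, 1], [0, 0, 0, 0, 0, 0, 1]]])

```text
clock: 9.23
eef_pos: [483.4, -222.3, 138.2]
ee_rot: [[-0.949, -0.315, -0.001], [-0.315, 0.949, 0.0], [0.001, 0.001, -1.0]]
wrist_force: [-0.5, -0.1, -1.3]
width: 0.18
grasp_force: 58.7
```

Request:
play_rows(targets=[[[0, 0, 0, 0, 0, 0.05, 1], [0, 0, 0, 0, 0, 0.05, 1], [0, 0, 0, 0, 0, 0, 1]]])

```text
clock: 9.48
eef_pos: [483.6, -222.4, 136.7]
ee_rot: [[-0.949, -0.315, -0.0], [-0.315, 0.949, 0.0], [0.0, 0.0, -1.0]]
wrist_force: [0.1, 0.4, -1.3]
width: 0.181
grasp_force: 58.7
```

```bash
python3 m2.py
```

```text
q6 -2.385845515698977 eef [ 483.61 -222.44  136.84] yaw x 18.34 tilt [-0.0001  0.    ] clk 9.5333 F [-0.3 -0.6 -0.9] T [ 0.02  0.02 -0.  ]
-25 -5 2082 x [ 6.4 10.8 14.9] y [-22.1  -1.9  18.5] zmax -5.0
25 30 14 x [5.  5.3 5.9] y [-4.5 -2.1  0.9] zmax 30.0
35 40 56 x [3.  5.1 5.7] y [-7.  -1.8  3.3] zmax 40.0
40 45 64 x [0.5 4.7 5.8] y [-7.7 -2.1  3.8] zmax 44.8
45 50 43 x [2.2 5.3 6.8] y [-6.7 -1.6  4.1] zmax 49.9
52 56 12 x [6.7 6.9 7. ] y [-3.3 -1.9 -0.4] zmax 55.5
56 60 9 x [6.7 6.8 6.9] y [-3.3 -1.6 -0.4] zmax 59.8
60 66 775 x [-6.8  2.3 10.3] y [-14.4  -5.8   9.5] zmax 65.5
disc 773 [ 484.78 -224.54] 13.113334655761719 tool [-0.45 -2.36 62.84]
```

View pics/rect2.png

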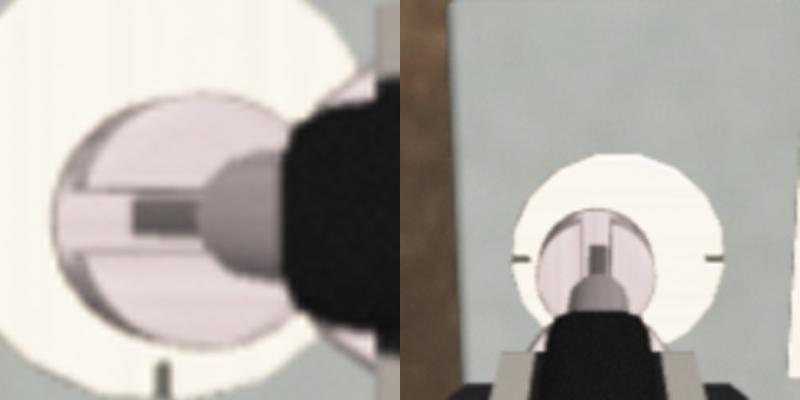

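The blade sits about 0.5 mm off the slot's centre (216 vs 221.5 px at 10 px/mm). I'll correct that and go in.

Request:
play_rows(targets=[[[0, 0, 0, 0, -0.025, 0, 1], [0, 0, 0, 0, 0, 0.05, 1], [0, 0, 0, 0, 0, 0.05, 1], [0, 0, 0, 0, 0, 0, 1]]])

```text
clock: 9.87
eef_pos: [483.7, -222.9, 134.6]
ee_rot: [[-0.949, -0.315, -0.0], [-0.315, 0.949, 0.0], [0.0, 0.0, -1.0]]
wrist_force: [0.0, 0.1, -1.3]
width: 0.181
grasp_force: 58.7
```

Request:
play_rows(targets=[[[0, 0, 0, 0, 0, 0.05, 1], [0, 0, 0, 0, 0, 0, 1], [0, 0, 0, 0, 0, 0, 1]]])

```text
clock: 10.12
eef_pos: [483.7, -222.9, 133.8]
ee_rot: [[-0.949, -0.315, -0.0], [-0.315, 0.949, 0.0], [0.0, 0.0, -1.0]]
wrist_force: [-0.2, 0.3, -1.0]
width: 0.179
grasp_force: 58.7
```

Request:
play_rows(targets=[[[0, 0, 0, 0, 0, 0.05, 1], [0, 0, 0, 0, 0, 0, 1], [0, 0, 0, 0, 0, 0, 1]]])

```text
clock: 10.37
eef_pos: [483.7, -222.9, 132.8]
ee_rot: [[-0.949, -0.315, -0.0], [-0.315, 0.949, 0.0], [0.0, 0.0, -1.0]]
wrist_force: [0.7, 0.4, -1.4]
width: 0.184
grasp_force: 58.7
```

Request:
play_rows(targets=[[[0, 0, 0, 0, 0, 0.05, 1], [0, 0, 0, 0, 0, 0, 1], [0, 0, 0, 0, 0, 0, 1]]])

```text
clock: 10.62
eef_pos: [483.7, -222.9, 131.8]
ee_rot: [[-0.949, -0.315, -0.0], [-0.315, 0.949, 0.0], [0.0, 0.0, -1.0]]
wrist_force: [-0.8, 0.3, -1.3]
width: 0.178
grasp_force: 58.7
```

Request:
play_rows(targets=[[[0, 0, 0, 0, 0, 0.05, 1], [0, 0, 0, 0, 0, 0, 1], [0, 0, 0, 0, 0, 0, 1]]])

```text
clock: 10.87
eef_pos: [483.7, -222.9, 130.8]
ee_rot: [[-0.949, -0.315, -0.0], [-0.315, 0.949, 0.0], [0.0, 0.0, -1.0]]
wrist_force: [-0.6, 0.6, -1.5]
width: 0.179
grasp_force: 58.7
```

```bash
python3 m2.py; python3 -c "
from h import *
f=optics.grab_frame('wrist'); save('w3',cv2.resize(f['image'][120:270,240:400],None,fx=3.7,fy=3.7,interpolation=cv2.INTER_CUBIC))"
```

```text
q6 -2.386505916399333 eef [ 483.75 -222.91  130.82] yaw x 18.34 tilt [-0.0001  0.    ] clk 10.9167 F [-0.8 -0.1 -1.2] T [ 0.   -0.    0.01]
-25 -5 2086 x [ 6.4 10.8 14.9] y [-22.1  -1.6  18.6] zmax -5.0
25 30 17 x [5.2 5.5 5.8] y [-4.5 -2.1  0.8] zmax 29.9
35 40 61 x [2.8 5.1 5.7] y [-7.  -1.6  3.3] zmax 39.9
40 45 61 x [0.7 4.9 5.8] y [-7.6 -2.1  3.9] zmax 44.7
45 50 37 x [1.5 5.1 6.5] y [-7.4 -2.1  3.7] zmax 49.9
52 56 273 x [-5.2  2.4  9.7] y [-13.5  -2.7  10. ] zmax 56.0
56 60 501 x [-5.6  3.5 10.8] y [-14.1  -1.   10.4] zmax 59.8
60 66 359 x [-3.6  8.7 19. ] y [-17.1  -0.4  22.6] zmax 66.0
disc 750 [ 484.75 -224.58] 13.081955909729004 tool [-0.42 -1.91 56.82]
```

View pics/w3.png

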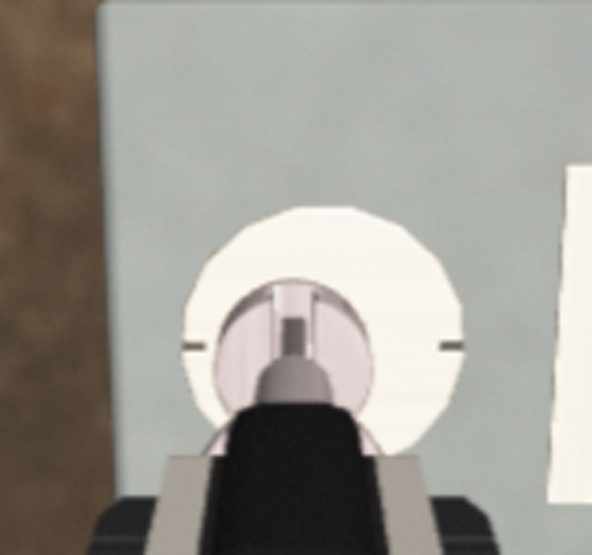

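The blade is in the slot: blade edge at (293,330) in the crop, inside the slot, with no contact force. I'll go down until it touches the floor.

Request:
play_rows(targets=[[[0, 0, 0, 0, 0, 0.05, 1], [0, 0, 0, 0, 0, 0, 1], [0, 0, 0, 0, 0, 0, 1]]])

```text
clock: 11.22
eef_pos: [483.9, -223.0, 130.1]
ee_rot: [[-0.949, -0.315, 0.0], [-0.315, 0.949, -0.0], [-0.0, -0.0, -1.0]]
wrist_force: [1.0, -0.3, 0.5]
width: 0.18
grasp_force: 59.0
```

Request:
play_rows(targets=[[[0, 0, 0, 0, 0, 0.025, 1], [0, 0, 0, 0, 0, 0, 1], [0, 0, 0, 0, 0, 0, 1]]])

```text
clock: 11.47
eef_pos: [483.9, -222.9, 129.6]
ee_rot: [[-0.949, -0.315, 0.0], [-0.315, 0.949, -0.0], [-0.0, -0.0, -1.0]]
wrist_force: [0.3, 0.3, 0.4]
width: 0.185
grasp_force: 59.0
```

Light floor contact at TCP z of about 130. Now turning clockwise.

Request:
play_rows(targets=[[[0, 0, 0.04, 0, 0, 0, 1], [0, 0, 0.04, 0, 0, 0, 1], [0, 0, 0.04, 0, 0, 0, 1], [0, 0, 0.04, 0, 0, 0, 1], [0, 0, 0.04, 0, 0, 0, 1]]])

```text
clock: 11.88
eef_pos: [483.9, -222.9, 129.6]
ee_rot: [[-1.0, -0.003, 0.0], [-0.003, 1.0, -0.0], [-0.0, -0.0, -1.0]]
wrist_force: [-0.3, 0.3, 1.7]
width: 0.18
grasp_force: 59.1
```

```bash
python3 m.py | head -1
```

```text
q6 -2.0656918697831816 eef [ 483.89 -222.85  129.6 ] yaw x -0.04 tilt [0.0003 0.    ] clk 11.9333 F [0.2 0.6 1. ] T [ 0.14 -0.02  0.  ]
```

Request:
play_rows(targets=[[[0, 0, 0.04, 0, 0, 0, 1], [0, 0, 0.04, 0, 0, 0, 1], [0, 0, 0.04, 0, 0, 0, 1], [0, 0, 0.04, 0, 0, 0, 1], [0, 0, 0.04, 0, 0, 0, 1]]])

```text
clock: 12.35
eef_pos: [483.9, -222.8, 129.6]
ee_rot: [[-0.952, 0.305, 0.0], [0.305, 0.952, 0.0], [-0.0, 0.0, -1.0]]
wrist_force: [0.9, 1.0, 0.9]
width: 0.176
grasp_force: 59.1
```

Request:
play_rows(targets=[[[0, 0, 0.04, 0, 0, 0, 1], [0, 0, 0.04, 0, 0, 0, 1], [0, 0, 0.04, 0, 0, 0, 1], [0, 0, 0.04, 0, 0, 0, 1], [0, 0, 0.04, 0, 0, 0, 1]]])

```text
clock: 12.77
eef_pos: [483.9, -222.8, 129.6]
ee_rot: [[-0.812, 0.584, 0.0], [0.584, 0.812, 0.0], [-0.0, 0.0, -1.0]]
wrist_force: [-0.3, 0.1, 1.7]
width: 0.184
grasp_force: 59.1
```

```bash
python3 m.py; python3 -c "
from h import *
f=optics.grab_frame('wrist'); s=status.sense(); R=np.array(s['ee_rot'])
y0=np.arctan2(-R[1,0],-R[0,0])
save('w4',np.hstack([cv2.resize(f['image'][120:270,240:400],(400,375),interpolation=cv2.INTER_CUBIC),cv2.resize(rectify(f,s['eef_pos'][:2],np.radians(18.47),74,20,20),(375,375))]))"
```

```text
q6 -1.4388113115718912 eef [ 483.9  -222.76  129.59] yaw x -35.95 tilt [0.0004 0.0002] clk 12.8167 F [-0.4  0.8  0.4] T [ 0.21 -0.03  0.04]
-25 -5 2078 x [ 5.2  9.6 13.7] y [-21.3  -1.2  19.4] zmax -5.0
25 30 17 x [3.8 4.2 4.8] y [-3.7 -0.8  1.7] zmax 29.9
35 40 61 x [1.5 3.8 4.6] y [-6.2 -0.8  4.2] zmax 40.0
40 45 59 x [-0.9  3.7  4.5] y [-6.9 -0.8  4.7] zmax 45.0
45 50 43 x [1.9 4.  5.6] y [-5.9 -1.3  3.9] zmax 50.0
52 56 504 x [-6.5  1.7  9.2] y [-12.7   1.6  11. ] zmax 56.0
56 60 291 x [-6.9  3.4 10.6] y [-13.2   1.6  11.3] zmax 60.0
60 66 1788 x [-9.9  9.6 21.9] y [-20.8   0.4  22.3] zmax 66.0
disc 756 [ 484.43 -224.37] 13.176411628723145 tool [-1.37 -1.01 55.59]
```

View pics/w4.png

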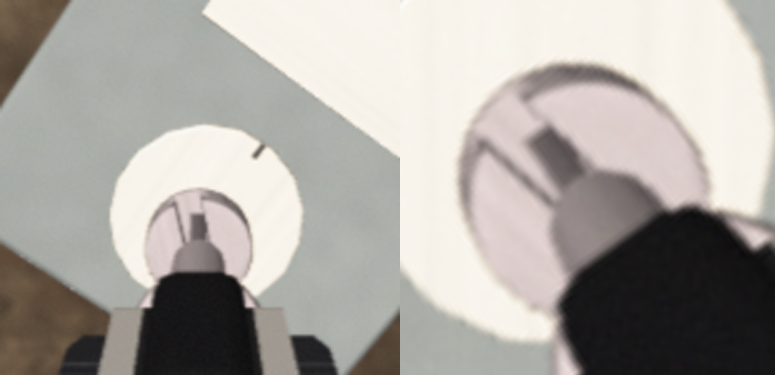

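The fastener follows the key with about 8° of slot play. That was my last picture, so from here I work from numbers.

Request:
play_rows(targets=[[[0, 0, 0.04, 0, 0, 0, 1], [0, 0, 0.04, 0, 0, 0, 1], [0, 0, 0.04, 0, 0, 0, 1], [0, 0, 0.04, 0, 0, 0, 1], [0, 0, 0.04, 0, 0, 0, 1]]])

```text
clock: 13.28
eef_pos: [483.9, -222.8, 129.5]
ee_rot: [[-0.593, 0.805, 0.0], [0.805, 0.593, 0.0], [-0.0, 0.0, -1.0]]
wrist_force: [-0.1, 1.1, 1.9]
width: 0.182
grasp_force: 59.2
```

Request:
play_rows(targets=[[[0, 0, 0.04, 0, 0, 0, 1], [0, 0, 0.04, 0, 0, 0, 1], [0, 0, 0.04, 0, 0, 0, 1], [0, 0, 0.04, 0, 0, 0, 1], [0, 0, 0.04, 0, 0, 0, 1]]])

```text
clock: 13.7
eef_pos: [483.9, -222.7, 129.5]
ee_rot: [[-0.315, 0.949, 0.0], [0.949, 0.315, 0.0], [0.0, 0.0, -1.0]]
wrist_force: [0.3, 1.3, 1.5]
width: 0.186
grasp_force: 59.2
```

Request:
play_rows(targets=[[[0, 0, 0.02, 0, 0, 0, 1], [0, 0, 0.02, 0, 0, 0, 1], [0, 0, 0, 0, 0, 0, 1], [0, 0, 0, 0, 0, 0, 1]]])

```text
clock: 14.03
eef_pos: [483.9, -222.8, 129.5]
ee_rot: [[-0.257, 0.966, 0.0], [0.966, 0.257, 0.0], [0.0, 0.0, -1.0]]
wrist_force: [1.0, 1.5, 1.1]
width: 0.178
grasp_force: 59.2
```

```bash
cat > t.py <<'E'
from h import *
T=[];F=[]
for i in range(4):
    f=optics.grab_frame("wrist"); s=status.sense(); T.append(s["wrist_torque"]); F.append(s["wrist_force"])
R=np.array(s["ee_rot"]); e=np.array(s["eef_pos"])
print("eef",e.round(2),"yaw",np.degrees(np.arctan2(-R[1,0],-R[0,0])).round(2),"clk",s["clock"],"F",np.mean(F,0).round(2),"T",np.mean(T,0).round(3),"eff6",s["effort"][5],"q6",s["q"][5])
# slot angle: strongest straight edges on the disc in the box frame
g=cv2.cvtColor(rectify(f,(484.5,-224.4),np.radians(18.47),74,15,20),cv2.COLOR_RGB2GRAY)
e_=cv2.Canny(cv2.GaussianBlur(g,(0,0),4),8,25)
L=cv2.HoughLinesP(e_,1,np.pi/360,40,minLineLength=80,maxLineGap=12)
if L is not None:
    for l in sorted(L[:,0].tolist(),key=lambda l:-np.hypot(l[2]-l[0],l[3]-l[1]))[:8]:
        print(l,"cw deg",round(np.degrees(np.arctan2(l[3]-l[1],l[2]-l[0])),1),"len",round(np.hypot(l[2]-l[0],l[3]-l[1])/20,1))
E
python3 t.py
```

```text
eef [ 483.92 -222.8   129.47] yaw -75.19 clk 14.2333 F [0.39 1.38 1.85] T [ 0.337 -0.189  0.07 ] eff6 0.034153908491134644 q6 -0.7540236818641398
[199, 68, 233, 262] cw deg 80.1 len 9.8
[222, 66, 246, 235] cw deg 81.9 len 8.5
[341, 120, 358, 242] cw deg 82.1 len 6.2
[560, 337, 564, 237] cw deg -87.7 len 5.0
[184, 388, 280, 395] cw deg 4.2 len 4.8
[559, 324, 562, 239] cw deg -88.0 len 4.3
[182, 383, 262, 392] cw deg 6.4 len 4.0
```

Request:
play_rows(targets=[[[0, 0, 0.015, 0, 0, 0, 1], [0, 0, 0.015, 0, 0, 0, 1], [0, 0, 0, 0, 0, 0, 1], [0, 0, 0, 0, 0, 0, 1]]])

```text
clock: 14.57
eef_pos: [483.9, -222.8, 129.4]
ee_rot: [[-0.209, 0.978, 0.0], [0.978, 0.209, 0.0], [0.0, 0.0, -1.0]]
wrist_force: [0.8, 1.2, 1.6]
width: 0.18
grasp_force: 59.2
```

```bash
python3 t.py
```

```text
eef [ 483.87 -222.85  129.42] yaw -77.95 clk 14.7667 F [1.41 1.81 1.76] T [ 0.488 -0.326  0.064] eff6 0.04902140353806317 q6 -0.7058643582774249
[212, 57, 234, 259] cw deg 83.8 len 10.2
[174, 385, 303, 399] cw deg 6.2 len 6.5
[172, 386, 297, 399] cw deg 5.9 len 6.3
[230, 30, 241, 150] cw deg 84.8 len 6.0
[353, 118, 360, 237] cw deg 86.6 len 6.0
[487, 506, 540, 598] cw deg 60.1 len 5.3
[237, 115, 249, 217] cw deg 83.3 len 5.1
[489, 511, 540, 599] cw deg 59.9 len 5.1
```

Request:
play_rows(targets=[[[0, 0, 0.015, 0, 0, 0, 1], [0, 0, 0.01, 0, 0, 0, 1], [0, 0, 0, 0, 0, 0, 1], [0, 0, 0, 0, 0, 0, 1]]])

```text
clock: 15.1
eef_pos: [483.9, -222.9, 129.4]
ee_rot: [[-0.17, 0.985, 0.0], [0.985, 0.17, 0.0], [0.0, 0.0, -1.0]]
wrist_force: [2.6, 2.0, 2.0]
width: 0.179
grasp_force: 59.2
```

```bash
python3 t.py|head -5
```

```text
eef [ 483.86 -222.88  129.42] yaw -80.21 clk 15.3 F [1.76 2.72 1.7 ] T [ 0.542 -0.44   0.054] eff6 0.05186264170333743 q6 -0.6665212385794551
[167, 384, 323, 406] cw deg 8.0 len 7.9
[239, 28, 249, 174] cw deg 86.1 len 7.3
[220, 78, 231, 216] cw deg 85.4 len 6.9
[225, 101, 234, 236] cw deg 86.2 len 6.8
```

Request:
play_rows(targets=[[[0, 0, 0.015, 0, 0, 0, 1], [0, 0, 0, 0, 0, 0, 1], [0, 0, 0, 0, 0, 0, 1]]])

```text
clock: 15.55
eef_pos: [483.8, -222.9, 129.4]
ee_rot: [[-0.147, 0.989, 0.0], [0.989, 0.147, 0.0], [0.0, 0.0, -1.0]]
wrist_force: [1.8, 2.6, 1.2]
width: 0.181
grasp_force: 59.2
```

```bash
python3 t.py|head -5
```

```text
eef [ 483.84 -222.88  129.39] yaw -81.56 clk 15.75 F [2.21 2.56 1.73] T [ 0.573 -0.527  0.032] eff6 0.05223573767580092 q6 -0.6429221103382943
[249, 68, 253, 227] cw deg 88.6 len 8.0
[454, 463, 534, 575] cw deg 54.5 len 6.9
[215, 390, 350, 412] cw deg 9.3 len 6.8
[229, 121, 235, 252] cw deg 87.4 len 6.6
```

Request:
play_rows(targets=[[[0, 0, 0.015, 0, 0, 0, 1], [0, 0, 0, 0, 0, 0, 1], [0, 0, 0, 0, 0, 0, 1]]])

```text
clock: 16.0
eef_pos: [483.8, -222.9, 129.4]
ee_rot: [[-0.123, 0.992, 0.0], [0.992, 0.123, -0.0], [-0.0, 0.0, -1.0]]
wrist_force: [2.1, 2.7, 0.9]
width: 0.179
grasp_force: 59.2
```

```bash
python3 t.py|head -5
```

```text
eef [ 483.81 -222.9   129.39] yaw -82.91 clk 16.2 F [2.27 2.85 1.52] T [ 0.627 -0.565  0.046] eff6 0.052170519484207034 q6 -0.6194046621753996
[149, 375, 309, 404] cw deg 10.3 len 8.1
[232, 63, 234, 224] cw deg 89.3 len 8.1
[254, 92, 257, 239] cw deg 88.8 len 7.4
[235, 138, 237, 253] cw deg 89.0 len 5.8
```

Request:
play_rows(targets=[[[0, 0, 0.015, 0, 0, 0, 1], [0, 0, 0, 0, 0, 0, 1], [0, 0, 0, 0, 0, 0, 1]]])

```text
clock: 16.45
eef_pos: [483.8, -223.0, 129.4]
ee_rot: [[-0.1, 0.995, 0.0], [0.995, 0.1, -0.0], [-0.0, 0.0, -1.0]]
wrist_force: [3.4, 2.7, 1.9]
width: 0.178
grasp_force: 59.2
```

```bash
python3 t.py|head -5
```

```text
eef [ 483.81 -222.93  129.37] yaw -84.26 clk 16.65 F [2.54 2.59 2.23] T [ 0.554 -0.62   0.104] eff6 0.0815287115983665 q6 -0.5958597267388605
[163, 371, 405, 427] cw deg 13.0 len 12.4
[254, 55, 259, 245] cw deg 88.5 len 9.5
[234, 52, 235, 221] cw deg 89.7 len 8.5
[237, 183, 237, 31] cw deg -90.0 len 7.6
```

Request:
play_rows(targets=[[[0, 0, 0.01, 0, 0, 0, 1], [0, 0, 0, 0, 0, 0, 1], [0, 0, 0, 0, 0, 0, 1]]])

```text
clock: 16.9
eef_pos: [483.8, -222.9, 129.4]
ee_rot: [[-0.084, 0.996, 0.0], [0.996, 0.084, -0.0], [-0.0, 0.0, -1.0]]
wrist_force: [2.4, 2.2, 1.5]
width: 0.182
grasp_force: 59.2
```

```bash
python3 t.py|head -6
```

```text
eef [ 483.81 -222.93  129.4 ] yaw -85.16 clk 17.1 F [2.88 2.4  1.63] T [ 0.543 -0.624  0.1  ] eff6 0.1047772541642189 q6 -0.580094990420667
[255, 64, 260, 224] cw deg 88.2 len 8.0
[435, 462, 501, 565] cw deg 57.3 len 6.1
[255, 125, 258, 235] cw deg 88.4 len 5.5
[157, 369, 263, 395] cw deg 13.8 len 5.5
[356, 258, 371, 155] cw deg -81.7 len 5.2
```

The torque rise (0.05→0.10 N m) with the slot at about 89–90° shows the stop is reached. I'll back off to free the blade, then lift straight out.

Request:
play_rows(targets=[[[0, 0, -0.03, 0, 0, 0, 1], [0, 0, -0.03, 0, 0, 0, 1], [0, 0, -0.03, 0, 0, 0, 1], [0, 0, 0, 0, 0, 0, 1], [0, 0, 0, 0, 0, 0, 1]]])

```text
clock: 17.52
eef_pos: [483.5, -223.1, 129.3]
ee_rot: [[-0.222, 0.975, -0.001], [0.975, 0.222, -0.0], [-0.0, -0.001, -1.0]]
wrist_force: [1.5, 1.3, 2.0]
width: 0.177
grasp_force: 59.3
```

```bash
python3 t.py|head -6
```

```text
eef [ 483.55 -223.05  129.31] yaw -77.12 clk 17.7167 F [0.62 1.07 1.73] T [ 0.355 -0.211  0.023] eff6 0.022070640698075294 q6 -0.7206254219984626
[339, 249, 346, 119] cw deg -86.9 len 6.5
[554, 184, 564, 310] cw deg 85.5 len 6.3
[212, 388, 317, 403] cw deg 8.1 len 5.3
[41, 499, 102, 415] cw deg -54.0 len 5.2
[161, 390, 252, 399] cw deg 5.6 len 4.6
```

Request:
play_rows(targets=[[[0, 0, 0, 0, 0, -0.1, 1], [0, 0, 0, 0, 0, -0.15, 1], [0, 0, 0, 0, 0, -0.2, 1], [0, 0, 0, 0, 0, -0.25, 1], [0, 0, 0, 0, 0, -0.3, 1]]])

```text
clock: 18.13
eef_pos: [483.3, -223.1, 149.5]
ee_rot: [[-0.223, 0.975, -0.002], [0.975, 0.223, -0.0], [0.0, -0.002, -1.0]]
wrist_force: [-0.1, -0.6, -2.0]
width: 0.179
grasp_force: 58.8
```

Request:
play_rows(targets=[[[0, 0, 0, 0, 0, -0.8, 1], [0, 0, 0, 0, 0, -0.9, 1], [0, 0, 0, 0, 0, -0.9, 1], [0, 0, 0, 0, 0, -0.9, 1], [0, 0, 0, 0, 0, 0, 1]]])

```text
clock: 18.55
eef_pos: [484.7, -223.8, 224.5]
ee_rot: [[-0.223, 0.975, 0.006], [0.975, 0.223, -0.004], [-0.005, 0.005, -1.0]]
wrist_force: [0.2, -0.0, 0.5]
width: 0.177
grasp_force: 58.9
```

```bash
python3 t.py; python3 m.py
```

```text
eef [ 483.34 -222.82  217.95] yaw -77.08 clk 18.75 F [-0.19  0.03 -1.93] T [-0.019 -0.005  0.007] eff6 0.00042561290683806874 q6 -0.7213964296789592
q6 -0.7214210158809324 eef [ 483.26 -222.74  217.66] yaw x -77.07 tilt [-0.0024  0.0011] clk 18.8 F [-0.7  0.2 -0.8] T [-0.02  0.03  0.02]
-25 -5 2043 x [ 5.   9.4 13.4] y [-20.1   0.1  20.6] zmax -5.0
25 30 19 x [3.5 3.9 4.5] y [-2.4  0.5  2.9] zmax 30.0
35 40 60 x [1.1 3.4 4.1] y [-4.9  0.5  5.4] zmax 39.9
40 45 62 x [-0.9  3.3  4.2] y [-5.7 -0.1  5.5] zmax 44.8
45 50 42 x [0.3 3.8 5.4] y [-4.7  0.5  6.2] zmax 50.0
52 56 13 x [5.  5.1 5.4] y [-1.3  0.5  1.7] zmax 55.5
56 60 12 x [5.  5.2 5.7] y [-1.3  0.5  1.7] zmax 59.8
60 66 6 x [4.9 5.1 5.3] y [-1.3 -0.4  1.5] zmax 62.0
disc 536 [ 484.38 -224.16] 13.025374412536621 tool [ -1.88   1.08 143.66]
```

Run:
```python
from h import *
f=optics.grab_frame("wrist")
for n,c in [("open",(484.4,-224.2)),("home",(441.9,-98.9))]:
    g=cv2.cvtColor(rectify(f,c,np.radians(18.47),74,15,20),cv2.COLOR_RGB2GRAY).astype(float)
    g=cv2.GaussianBlur(g,(0,0),6); gx=cv2.Sobel(g,cv2.CV_64F,1,0); gy=cv2.Sobel(g,cv2.CV_64F,0,1)
    v,u=np.mgrid[:600,:600]; m=(np.hypot(u-300,v-300)<170)
    w=np.hypot(gx,gy)**2*m; a=np.arctan2(gy,gx)
    J=np.sum(w*np.exp(2j*a)); print(n,"slot cw deg",np.degrees(np.angle(J)/2)+90,"coh",abs(J)/w.sum(),"contrast",np.ptp(g[m]))
```

```text
open slot cw deg 95.31922413771713 coh 0.8464352808380111 contrast 42.55932746797245
home slot cw deg 5.5444010049534995 coh 0.9355730868311682 contrast 248.69332482953467
```

Request:
play_rows(targets=[[[0, 0, -0.072, 0, 0, 0, 1], [0, 0, -0.072, 0, 0, 0, 1], [0, 0, -0.072, 0, 0, 0, 1], [0, 0, -0.072, 0, 0, 0, 1], [0, 0, -0.072, 0, 0, 0, 1]]])

```text
clock: 19.27
eef_pos: [483.4, -222.8, 218.1]
ee_rot: [[-0.715, 0.699, -0.002], [0.699, 0.715, 0.001], [0.002, -0.001, -1.0]]
wrist_force: [0.3, 0.2, -1.2]
width: 0.182
grasp_force: 58.8
```

Request:
play_rows(targets=[[[0, 0, -0.072, 0, 0, 0, 1], [0, 0, -0.072, 0, 0, 0, 1], [0, 0, -0.072, 0, 0, 0, 1], [0, 0, -0.072, 0, 0, 0, 1], [0, 0, -0.072, 0, 0, 0, 1]]])

```text
clock: 19.68
eef_pos: [483.4, -222.8, 218.1]
ee_rot: [[-0.978, 0.207, -0.002], [0.207, 0.978, 0.001], [0.002, 0.001, -1.0]]
wrist_force: [-0.1, 1.2, -0.3]
width: 0.179
grasp_force: 58.8
```

Request:
play_rows(targets=[[[0, 0, -0.072, 0, 0, 0, 1], [0, 0, -0.072, 0, 0, 0, 1], [0, 0, -0.072, 0, 0, 0, 1], [0, 0, -0.072, 0, 0, 0, 1], [0, 0, -0.069, 0, 0, 0, 1]]])

```text
clock: 20.1
eef_pos: [483.4, -222.8, 218.1]
ee_rot: [[-0.939, -0.345, -0.002], [-0.345, 0.939, 0.001], [0.001, 0.002, -1.0]]
wrist_force: [-0.4, 0.5, -2.4]
width: 0.181
grasp_force: 58.8
```

Request:
play_rows(targets=[[[0, 0, 0, -0.36, 0.94, 0, 1], [0, 0, 0, -0.36, 0.94, 0, 1], [0, 0, 0, -0.36, 0.94, 0, 1], [0, 0, 0, 0, 0, 0, 1], [0, 0, 0, 0, 0, 0, 1]]])

```text
clock: 20.52
eef_pos: [484.8, -161.9, 218.6]
ee_rot: [[-0.94, -0.341, -0.001], [-0.341, 0.94, 0.0], [0.001, 0.001, -1.0]]
wrist_force: [-0.3, -0.1, -0.6]
width: 0.182
grasp_force: 59.0
```

Run:
```python
from h import *
f=optics.grab_frame("wrist"); s=status.sense(); print(np.round(s["eef_pos"],1),np.round(s["ee_rot"],3).tolist(),s["clock"])
P=pts(f); Z=P[...,2]
for n,c0 in [("open",(484.4,-224.2)),("home",(441.9,-98.9))]:
    q=(f["z_map"]>0)&(Z>71.5)&(Z<77)&(np.hypot(P[...,0]-c0[0],P[...,1]-c0[1])<20)
    c,r=cv2.minEnclosingCircle(P[q][:,:2].astype(np.float32)); c=np.array(c); print(n,c.round(1),round(r,1),q.sum())
    im=rectify(f,c,np.radians(18.47),74,15,20); save("r_"+n,im)
    g=cv2.GaussianBlur(cv2.cvtColor(im,cv2.COLOR_RGB2GRAY).astype(float),(0,0),6); gx=cv2.Sobel(g,cv2.CV_64F,1,0); gy=cv2.Sobel(g,cv2.CV_64F,0,1)
    v,u=np.mgrid[:600,:600]; m=(np.hypot(u-300,v-300)<170); w=np.hypot(gx,gy)**2*m
    J=np.sum(w*np.exp(2j*np.arctan2(gy,gx))); print(n,"cw deg",np.degrees(np.angle(J)/2)+90,"coh",abs(J)/w.sum(),"contrast",np.ptp(g[m]))
    # slot from depth: points below the top inside disc
    d=(f["z_map"]>0)&(Z<70.5)&(np.hypot(P[...,0]-c[0],P[...,1]-c[1])<9)
    if d.sum()>10:
        X=P[d][:,:2]-c; ang=np.degrees(np.arctan2(*np.linalg.svd(X-X.mean(0))[2][0][::-1]))
        print("  slot pts",d.sum(),"cw deg rel box x",((18.47-ang)+90)%180-90, "minrect",[np.round(x,1) for x in cv2.minAreaRect(X.astype(np.float32))])
```

```text
[ 484.7 -162.6  218.6] [[-0.94, -0.34, -0.001], [-0.34, 0.94, -0.0], [0.001, 0.0, -1.0]] 20.5667
open [ 485.  -224.5] 13.3 592
open cw deg 90.03863715541603 coh 0.9928803202800794 contrast 57.86695883733401
  slot pts 135 cw deg rel box x -89.98523198088854 minrect [array([0.7, 0.3]), array([ 5.2, 17.7]), np.float64(16.1)]
home [441. -97.] 13.3 592
home cw deg 88.66691929029423 coh 0.9947279042185599 contrast 51.369819083940826
  slot pts 138 cw deg rel box x -88.80094139305122 minrect [array([0.6, 0.3]), array([ 5.1, 17.6]), np.float64(17.3)]
```

The open fastener's slot now reads 90.0° (fixed home one 88.7°), so it is home. Back to the stand.

Request:
play_rows(targets=[[[0, 0, 0, -0.365, 0.938, 0, 1], [0, 0, 0, -0.365, 0.938, 0, 1], [0, 0, 0, -0.365, 0.938, 0, 1], [0, 0, 0, -0.365, 0.938, 0, 1], [0, 0, 0, -0.365, 0.938, 0, 1]]])

```text
clock: 20.98
eef_pos: [487.3, -62.1, 218.8]
ee_rot: [[-0.941, -0.338, -0.001], [-0.338, 0.941, -0.0], [0.001, -0.0, -1.0]]
wrist_force: [-0.1, 0.3, -1.0]
width: 0.176
grasp_force: 59.0
```

Request:
play_rows(targets=[[[0, 0, 0, -0.365, 0.938, 0, 1], [0, 0, 0, -0.365, 0.938, 0, 1], [0, 0, 0, -0.365, 0.938, 0, 1], [0, 0, 0, -0.365, 0.938, 0, 1], [0, 0, 0, -0.365, 0.938, 0, 1]]])

```text
clock: 21.4
eef_pos: [490.0, 38.6, 218.9]
ee_rot: [[-0.941, -0.339, -0.001], [-0.339, 0.941, -0.0], [0.001, -0.0, -1.0]]
wrist_force: [-0.4, -1.1, -1.4]
width: 0.177
grasp_force: 59.0
```

Request:
play_rows(targets=[[[0, 0, 0, -0.365, 0.938, 0, 1], [0, 0, 0, -0.365, 0.938, 0, 1], [0, 0, 0, -0.365, 0.938, 0, 1], [0, 0, 0, 0, 0, 0, 1], [0, 0, 0, 0, 0, 0, 1]]])

```text
clock: 21.82
eef_pos: [491.5, 98.9, 218.8]
ee_rot: [[-0.94, -0.341, -0.001], [-0.341, 0.94, -0.001], [0.001, -0.0, -1.0]]
wrist_force: [0.5, -0.3, -1.4]
width: 0.178
grasp_force: 59.1
```

Run:
```python
from h import *
f=optics.grab_frame("wrist"); s=status.sense(); R=np.array(s["ee_rot"]); e=np.array(s["eef_pos"]); print(e.round(1),R.round(3).tolist(),s["clock"])
P=pts(f); Z=P[...,2]; T=(P-e)@R; ok=f["z_map"]>0
m=ok&(Z>57)&(Z<63.5)&(np.hypot(P[...,0]-490,P[...,1]-100)<50)
r=cv2.minAreaRect(P[m][:,:2].astype(np.float32)); print("stand",[np.round(x,1) for x in r],m.sum(),"tool",(R.T@(np.r_[r[0],60]-e)).round(1))
for a,b in [(35,50),(52,66)]:
    k=ok&(np.hypot(T[...,0],T[...,1])<14)&(T[...,2]>a)&(T[...,2]<b); t=T[k]; print(a,k.sum(),"x95",np.percentile(t[:,0],95).round(1),"y",np.percentile(t[:,1],[2,98]).round(1))
```

```text
[491.5  98.3 218.9] [[-0.941, -0.34, -0.001], [-0.34, 0.941, -0.001], [0.001, -0.001, -1.0]] 21.8667
stand [array([491.2,  99. ]), array([64.6, 64.1]), np.float64(6.8)] 4718 tool [-1.000e-01  9.000e-01  1.589e+02]
35 159 x95 6.1 y [-6.7  4.1]
52 33 x95 6.9 y [-2.8  0.2]
```

Request:
play_rows(targets=[[[0, 0, 0, 0, 0.1, 0.6, 1], [0, 0, 0, 0, 0, 1, 1], [0, 0, 0, 0, 0, 1, 1], [0, 0, 0, 0, 0, 0.8, 1], [0, 0, 0, 0, 0, 0.6, 1]]])

```text
clock: 22.28
eef_pos: [489.8, 99.8, 136.5]
ee_rot: [[-0.941, -0.338, -0.003], [-0.338, 0.941, -0.001], [0.003, 0.0, -1.0]]
wrist_force: [0.1, 0.5, -0.4]
width: 0.174
grasp_force: 59.1
```

Request:
play_rows(targets=[[[0, 0, 0, 0, 0, 0, 1], [0, 0, 0, 0, 0, 0.3, 1], [0, 0, 0, 0, 0, 0.3, 1], [0, 0, 0, 0, 0, 0.3, 1], [0, 0, 0, 0, 0, 0, 1]]])

```text
clock: 22.7
eef_pos: [490.4, 100.9, 120.5]
ee_rot: [[-0.941, -0.34, -0.001], [-0.34, 0.941, -0.0], [0.001, 0.0, -1.0]]
wrist_force: [-1.0, 0.1, -1.3]
width: 0.183
grasp_force: 59.1
```

Request:
play_rows(targets=[[[0, 0, 0, 0, 0, 0.3, 1], [0, 0, 0, 0, 0, 0.3, 1], [0, 0, 0, 0, 0, 0.3, 1], [0, 0, 0, 0, 0, 0, 1]]])

```text
clock: 23.03
eef_pos: [489.9, 100.9, 101.6]
ee_rot: [[-0.94, -0.34, -0.002], [-0.34, 0.94, -0.0], [0.002, 0.0, -1.0]]
wrist_force: [0.0, -0.3, -1.6]
width: 0.178
grasp_force: 59.1
```

Entering freely. Continuing down.

Request:
play_rows(targets=[[[0, 0, 0, 0, 0, 0.3, 1], [0, 0, 0, 0, 0, 0.3, 1], [0, 0, 0, 0, 0, 0.3, 1], [0, 0, 0, 0, 0, 0.2, 1], [0, 0, 0, 0, 0, 0, 1]]])

```text
clock: 23.45
eef_pos: [489.9, 100.9, 79.9]
ee_rot: [[-0.94, -0.34, -0.002], [-0.34, 0.941, -0.0], [0.002, 0.0, -1.0]]
wrist_force: [-0.2, -0.4, -1.0]
width: 0.178
grasp_force: 59.1
```

Request:
play_rows(targets=[[[0, 0, 0, 0, 0, 0.15, 1], [0, 0, 0, 0, 0, 0.1, 1], [0, 0, 0, 0, 0, 0, 1], [0, 0, 0, 0, 0, 0, 1]]])

```text
clock: 23.78
eef_pos: [490.6, 101.0, 76.4]
ee_rot: [[-0.94, -0.34, 0.0], [-0.34, 0.94, -0.0], [-0.0, -0.0, -1.0]]
wrist_force: [-0.1, 0.4, -0.7]
width: 0.18
grasp_force: 59.1
```

Request:
play_rows(targets=[[[0, 0, 0, 0, 0, 0.1, 1], [0, 0, 0, 0, 0, 0.05, 1], [0, 0, 0, 0, 0, 0, 1], [0, 0, 0, 0, 0, 0, 1]]])

```text
clock: 24.12
eef_pos: [490.6, 100.9, 73.3]
ee_rot: [[-0.94, -0.34, -0.0], [-0.34, 0.94, -0.0], [0.0, 0.0, -1.0]]
wrist_force: [0.4, 0.1, -1.1]
width: 0.179
grasp_force: 59.1
```

Request:
play_rows(targets=[[[0, 0, 0, 0, 0, 0.05, 1], [0, 0, 0, 0, 0, 0.03, 1], [0, 0, 0, 0, 0, 0, 1], [0, 0, 0, 0, 0, 0, 1]]])

```text
clock: 24.45
eef_pos: [490.6, 101.0, 71.7]
ee_rot: [[-0.94, -0.34, -0.0], [-0.34, 0.94, 0.0], [0.0, 0.0, -1.0]]
wrist_force: [-0.5, -0.0, -1.2]
width: 0.181
grasp_force: 59.1
```

Request:
play_rows(targets=[[[0, 0, 0, 0, 0, 0.04, 1], [0, 0, 0, 0, 0, 0, 1], [0, 0, 0, 0, 0, 0, 1]]])

```text
clock: 24.7
eef_pos: [490.6, 101.0, 70.9]
ee_rot: [[-0.94, -0.34, -0.0], [-0.34, 0.94, -0.0], [0.0, -0.0, -1.0]]
wrist_force: [-0.1, -0.3, -1.7]
width: 0.183
grasp_force: 59.1
```

Request:
play_rows(targets=[[[0, 0, 0, 0, 0, 0.03, 1], [0, 0, 0, 0, 0, 0, 1], [0, 0, 0, 0, 0, 0, 1]]])

```text
clock: 24.95
eef_pos: [490.7, 101.0, 70.6]
ee_rot: [[-0.94, -0.34, 0.0], [-0.34, 0.94, 0.0], [-0.0, -0.0, -1.0]]
wrist_force: [-0.7, -0.5, 0.7]
width: 0.18
grasp_force: 59.3
```

The shoulder rests on the stand. Releasing.

Request:
play_rows(targets=[[[0, 0, 0, 0, 0, 0, 0.4], [0, 0, 0, 0, 0, 0, 0.2], [0, 0, 0, 0, 0, 0, 0], [0, 0, 0, 0, 0, 0, -0.5], [0, 0, 0, 0, 0, 0, -1]]])

```text
clock: 25.37
eef_pos: [490.6, 101.0, 70.4]
ee_rot: [[-0.94, -0.34, 0.0], [-0.34, 0.94, -0.0], [-0.0, -0.0, -1.0]]
wrist_force: [0.1, 0.2, 0.1]
width: 0.767
grasp_force: 0.0
```

Request:
play_rows(targets=[[[0, 0, 0, 0, 0, 0, -1], [0, 0, 0, 0, 0, 0, -1], [0, 0, 0, 0, 0, 0, -1], [0, 0, 0, 0, 0, 0, -1], [0, 0, 0, 0, 0, 0, -1]]])

```text
clock: 25.78
eef_pos: [490.6, 100.9, 70.4]
ee_rot: [[-0.94, -0.34, 0.0], [-0.34, 0.94, -0.0], [-0.0, -0.0, -1.0]]
wrist_force: [-0.5, -0.3, -0.4]
width: 0.994
grasp_force: 0.0
```

Request:
play_rows(targets=[[[0, 0, 0, 0, 0, -0.5, -1], [0, 0, 0, 0, 0, -1, -1], [0, 0, 0, 0, 0, -1, -1], [0, 0, 0, 0, 0, -1, -1], [0, 0, 0, 0, 0, -1, -1]]])

```text
clock: 26.2
eef_pos: [490.6, 100.9, 162.2]
ee_rot: [[-0.94, -0.34, 0.001], [-0.34, 0.94, 0.0], [-0.001, -0.0, -1.0]]
wrist_force: [0.9, 0.0, -0.4]
width: 1.001
grasp_force: 0.0
```

Request:
play_rows(targets=[[[0, 0, 0, 0, 0, -1, -1], [0, 0, 0, 0, 0, -1, -1], [0, 0, 0, 0, 0, -0.7, -1], [0, 0, 0, 0, 0, 0, -1], [0, 0, 0, 0, 0, 0, -1]]])

```text
clock: 26.62
eef_pos: [491.0, 101.0, 215.6]
ee_rot: [[-0.94, -0.34, 0.002], [-0.34, 0.94, 0.0], [-0.002, -0.001, -1.0]]
wrist_force: [0.7, -0.2, -0.5]
width: 0.995
grasp_force: 0.0
```

Run:
```python
from h import *
s=status.sense(); print(np.round(s["eef_pos"],1),s["clock"],s["width"],s["grasp_force"])
for n in ["wrist","top"]:
    f=optics.grab_frame(n); P=pts(f); Z=P[...,2]; near=(f["z_map"]>0)&(np.hypot(P[...,0]-490,P[...,1]-100)<50)
    for a,b,t in [(100,125,"keytop"),(56,64,"stand")]:
        m=near&(Z>a)&(Z<b)
        if m.sum(): print(n,t,[np.round(x,1) for x in cv2.minAreaRect(P[m][:,:2].astype(np.float32))],"z",np.median(Z[m]).round(1),m.sum())
    for l in ["bearing_ring","tape_measure","big_nut"]: print(l,[(np.round(b["xyz"]).tolist(),round(b["score"],2)) for b in boxes_of(l,f)][:2])
```

```text
[491.  101.  215.6] 26.6167 0.9948674640908952 0.0
wrist keytop [array([491.4,  98.9]), array([30.3, 15.7]), np.float64(20.3)] z 108.2 848
wrist stand [array([491.2,  99. ]), array([64.9, 64. ]), np.float64(6.8)] z 60.8 4318
bearing_ring [([491.0, 96.0, 98.0], 0.37)]
tape_measure []
big_nut [([448.0, 239.0, 24.0], 0.79)]
top stand [array([486.9, 100.4]), array([55.8, 64.2]), np.float64(7.4)] z 60.3 175
bearing_ring [([442.0, -372.0, 22.0], 0.53)]
tape_measure [([344.0, -255.0, 62.0], 0.55)]
big_nut []
```

The key's top is at 108 mm, centred on the stand and upright. The bystanders have not moved and the fastener is home, so I'm handing in.

```bash
python3 -c "
from plant import order
print(order.finish_job())"
```

```text
the job is handed in; nothing more can be done
None
```

I turned the open fastener clockwise to its stop (slot measured at 90°), put the key back upright and fully down in the stand, and handed the job in at about 27 s; the hand-in call did not report a verdict.

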